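# Move a freshly lacquered switch plate from the drip rack to the drying rack with a spatula

## Task

The lacquer on the metal switch plate is still tacky, so no part of the gripper may touch it. Take the orange-handled spatula, slide its blade under the plate on the sloping blue drip rack, lift the plate off and set it down gently on the two green rails of the level drying rack, centred and square; draw the blade out and lay the spatula back down flat on the black rubber mat. Leave the anvil, jar, hammer and punch case where they are.

Things in the scene. Friction and masses are not known exactly. Their poses are not given: they have to be found in the camera images.
- plate: Brushed metal switch plate, a flat slab 70 (its x) by 115 (its y) by 5 mm thick, about 110 g, small dark slot in the middle of its top. Origin: centre of its underside; z out of its upper face. At the start it lies on the drip rack, tilted 30 degrees, x pointing up the slope.
- drip_rack: Fixed blue rack. Origin: centre of its foot on the bench; x level, towards the high side of its 30 degree slope (x points roughly to the robot's left, the low side to its right); z up. Two yellow rails run up the slope, 92 mm long, 8 wide, 20 high, centred 46 mm either side of the middle (top end about 175 mm above the bench): a channel 84 mm wide, 20 mm deep under the plate, open at both ends.
- drip_rack_seat (a point): Point midway between the yellow rails, in the plane of their tops, 135 mm above the bench; axes as drip_rack (not tilted). The plate's underside centre starts within 6 mm of it. At the plate's low edge two steel pins (8 mm thick, one on each rail, rising 12 mm above it, 84 mm apart) stop it sliding down.
- dry_rack: Fixed level plywood rack. Origin: centre of its foot on the bench, z up. Its board is 92 (x) by 130 mm (y), top 50 mm above the bench; two green rails run along x over its length, 8 mm wide, 20 mm high, centred at y = +46 and -46 mm: a channel 84 mm wide and 20 mm deep, open at both ends; x points roughly to the robot's left.
- dry_rack_seat (a point): Point of the drying rack midway between the green rails in the plane of their tops (70 mm above the bench): where the centre of the plate's underside belongs, plate x along rack x (either way round).
- mat: Fixed black rubber mat 220 (x) by 110 (y) by 3 mm. Origin: centre of its underside on the bench.
- spatula_grip (a point): Loose cranked spatula, 150 g, flat on the mat: mid-height of its orange handle, the place to hold. Its x runs along handle and blade to the tip, roughly to the robot's left; z up. Handle: level bar 20 mm wide (y), 22 high, from 37 mm ahead of this point to 60 behind. Underside of the blade 48 mm below this point, blade's heel 45 mm ahead; a neck 14 mm wide joins them.
- spatula_blade (a point): Centre of the flat steel blade (78 mm long, 54 wide, 3 thick), 84 mm ahead of spatula_grip, 46.5 mm below it. At the heel a back stop 44 mm wide rises 17 mm above the blade's underside, its front face 75 mm behind the tip; a plate sliding down the tilted blade stops against it.
- spatula_tip (a point): Middle of the blade's front edge, 123 mm ahead of spatula_grip and 46.5 mm below it.
- anvil: Cast-iron anvil block 100 x 150 x 75 mm, 6 kg, bystander. Origin: centre of its underside.
- jar: Glass jar with metal cap, 72 mm across, 100 mm high, bystander. Origin: centre of its underside.
- hammer: Hammer 300 mm long lying on the bench, bystander. Origin: on its handle.
- punches: Open red plastic case 140 x 150 mm with chrome punches, bystander. Origin: centre of its underside.
Things that resemble listed ones, but are neither listed nor needed, are in the scene too. Several things look just like the mat: the one meant starts nearest to the robot's base.

How it is judged:
By the outcome, as a careful person would: the job done as asked, in the order asked, and still so for the second after the job is handed in, with the robot touching nothing.
It also fails if it takes over 66 s, if anything falls off the work surface, if the arm or the gripper's body presses on something with over 40 N, if the wrist force passes 120 N, or if a joint passes its speed limit or range.

## Robot

A 6-joint arm with a two-finger parallel gripper is mounted at the origin on the work surface. World frame = base frame: x ahead of the robot, y to its left, z up, the work surface at z = 0. Lengths are in mm, angles in rad, forces in N, time in s.
With the tool pointing down it reaches from about 275 to 1000 mm from the base axis. Payload 8.4 kg.
Tool frame: the origin (TCP) lies on the centre line of the jaws, within the pads' length; the fingertips stand 14 mm ahead of it and the grasp point (between the pads) lies 5 mm behind it; z points along the fingers, y is the line along which they close (so a half turn about z gives the same grasp; the last joint's range is limited). The gripper opens to 85 mm and grips with 20 to 120 N. Pads are 22 mm wide; open, the fingers measure 114 mm over their backs; the gripper's body (76 mm by 85 mm) begins 54 mm behind the grasp point. The pads swing forward as they close: fully open they stand 13 mm farther back than shut.
Start: joints at [1.338, 0.353, 1.633, -0, 1.155, -0.002], TCP at [142.971, 608.43, 205.281] pointing down, gripper open.
Joint ranges: [-2.63, 2.63], [-0.92, 2.1], [0.06, 2.66], [-1.3, 4.44], [0, 2.69], [-3.02, 3.02]. Speed limits (rad/s): [2.22, 2.22, 2.79, 3.14, 3.14, 3.14].

## Interface

Orientations are given as [roll, pitch, yaw] about the fixed x, y, z axes, in that order (R = Rz(yaw) Ry(pitch) Rx(roll)).
In Python, from rig import r gives the robot as it stands.
- The arm moves only by the tool step_arm, never from a script. Its argument "plan" is text: rows parted by semicolons, each of 7 numbers parted by spaces: the turn, a rotation vector about the world's x, y, z in degrees, then the shift along the world's x, y, z in mm, then the closure in counts, from 0 (fully open) to 255 (shut). In form: rx ry rz x y z hand; .... A call has 1 to 8 rows; each row is the pose to reach, as a shift and turn from the pose commanded when the call began; what a row does not reach only later rows make up. A row lasts 1/10 s, in which the tool goes at most 50 mm and 8.59 degrees, less where a joint would pass 70% of its speed; a pose out of reach is approached as far as the arm can. A call with a gripper value outside its range is refused whole. The fingers move at their own pace and stop on an object; "force" is the grip in N (left out, the last holds). Time passes only in rows, so rows that repeat a pose let the fingers close. It gives the time, the measured TCP pose, the force, the opening and the grip force at its end, in the units of the state.
- r.sense(): the state, without advancing time (a new reading comes with each control period).
- r.grab_frame(name): name is "scene" or "top" or "wrist"; returns (picture, depth): 480x640x3 uint8, red, green, blue; 480x640 float32, mm along the optical axis (not along the pixel's ray), 0 where there is no reading.
- r.get_calibration(name): a dict with "K" (3x3 intrinsics, pixels), "k1" (the pictures are not rectified: a ray, as slopes to the right and down, at radius r is drawn at 1 + k1 r^2 times it, then the intrinsics apply), "world_from_camera" (4x4, takes a point from camera to world coordinates). Camera axes: x right, y down, z forward; pixel columns grow to the right and rows downward; lengths in mm; the calibration is good to about 2 mm. A picture is of the moment at which its call begins: read the wrist's pose just before it. get_calibration takes no time and is no camera call; for the wrist camera it gives the pose at the moment of the call.
- r.sign_off(): hands the job in; it is judged then, once.
The state is a dict: "clock": time; "qpos": joint angles; "qvel": joint speeds; "joint_efforts": joint torques, N m; "eef_pos": TCP position; "tcp_rot": TCP orientation; "contact_force": force on the tool from outside, world axes, zero at the start; "wrist_torque": the same for the moment, N m; "opening": opening from 0.0 (shut) to 1.0 (fully open); "grasp_force": force on a finger pad.
Only numpy, scipy, OpenCV 4.12 (cv2) and the standard library are available. Lean on these libraries where they do the work, as an engineer would, in place of code of your own. Each camera call takes 0.05 s, during which the arm holds its last target. There are 200 camera calls.

## Working session

There is one attempt and no reset: what is moved stays moved. The work goes in short steps, Python scripts to look and compute and a tool call to move; the robot and the scene stay as the last step left them, time stands still between calls to the robot, and variables do not carry over. Pictures are saved under pics/ and viewed, at most 12 in all, crops included, and the job is handed in when it is done.

Besides the shell and the picture viewer there is one more tool, called after "Request:" by a JSON object that holds its "name" and its "arguments", one argument or row to a line. step_arm: Moves the arm, as the interface text tells. Its arguments: {"type":"object","properties":{"plan":{"type":"string"},"force":{"type":"number"}},"required":["plan"]}

```bash
ls; mkdir -p pics
cat > h.py <<'E'
import numpy as np, cv2
from rig import r
def save(name,fn):
    im,d=r.grab_frame(name); c=r.get_calibration(name)
    cv2.imwrite(f'pics/{fn}.png',im[:,:,::-1]); np.savez(f'pics/{fn}.npz',im=im,d=d,K=c['K'],k1=c['k1'],T=c['world_from_camera'])
    return im,d
def rays(fn,uv):
    z=np.load(f'pics/{fn}.npz'); 
    p=cv2.undistortPoints(np.array(uv,float).reshape(-1,1,2),np.array(z['K'],float),np.array([float(z['k1']),0,0,0]))[:,0]
    T=np.array(z['T']); d=np.c_[p,np.ones(len(p))]
    return T[:3,3], d@T[:3,:3].T, z['d']
def plane(fn,uv,h):
    o,d,_=rays(fn,uv); return o+d*((h-o[2])/d[:,2])[:,None]
def dep(fn,uv):
    o,d,D=rays(fn,uv); uv=np.array(uv,int).reshape(-1,2); return o+d*D[uv[:,1],uv[:,0]][:,None]
E
python3 - <<'E'
from h import *
save('scene','s0');save('top','t0')
for n in('scene','top'):
    c=r.get_calibration(n);print(n,np.round(c['K'],1).tolist(),c['k1'],np.round(c['world_from_camera'],3).tolist())
print(r.sense())
E
```

```text
pics
scene [[457.3, 0.0, 313.8], [0.0, 457.3, 237.4], [0.0, 0.0, 1.0]] -0.006740722471678675 [[0.896, 0.346, -0.279, 857.509], [0.444, -0.71, 0.547, -582.107], [-0.009, -0.614, -0.79, 1005.904], [0.0, 0.0, 0.0, 1.0]]
top [[477.6, 0.0, 320.3], [0.0, 477.6, 247.1], [0.0, 0.0, 1.0]] -0.0338739238256181 [[0.023, -0.987, 0.158, 365.791], [-1.0, -0.02, 0.015, 7.915], [-0.012, -0.159, -0.987, 1331.375], [0.0, 0.0, 0.0, 1.0]]
{'clock': 0.1, 'qpos': array([ 1.33757591e+00,  3.53575154e-01,  1.63404909e+00,  1.30416047e-05,
        1.15521836e+00, -2.38821101e-03]), 'qvel': array([ 0.00182223, -0.00050412, -0.00558579,  0.00067676, -0.00270084,
        0.00100401]), 'joint_efforts': array([ 2.33251187e-03, -6.06352973e+01, -3.42815673e+01,  5.80533901e-05,
        4.05302300e-03, -1.48387210e-05]), 'eef_pos': array([142.87465497, 607.97821985, 204.64368351]), 'tcp_rot': array([-3.14034274e+00, -1.49100511e-05,  2.91075516e+00]), 'contact_force': array([ 0.44294109, -0.1961455 , -0.27103866]), 'wrist_torque': array([ 0.0099796 ,  0.03927364, -0.00864635]), 'grasp_force': 0.0, 'opening': 1.0036649003835283}
```

View pics/t0.png

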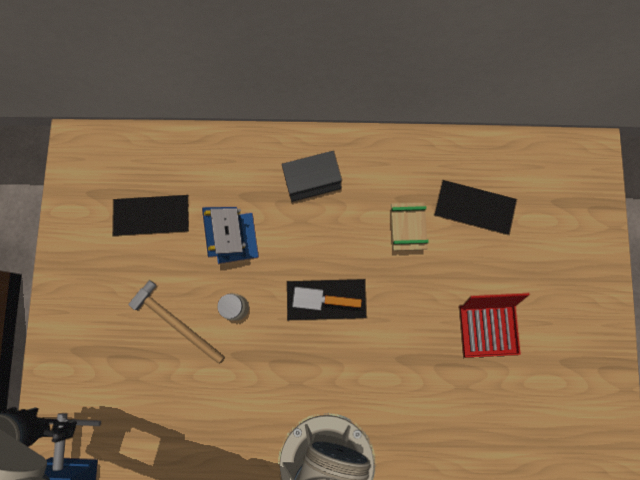

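View pics/s0.png

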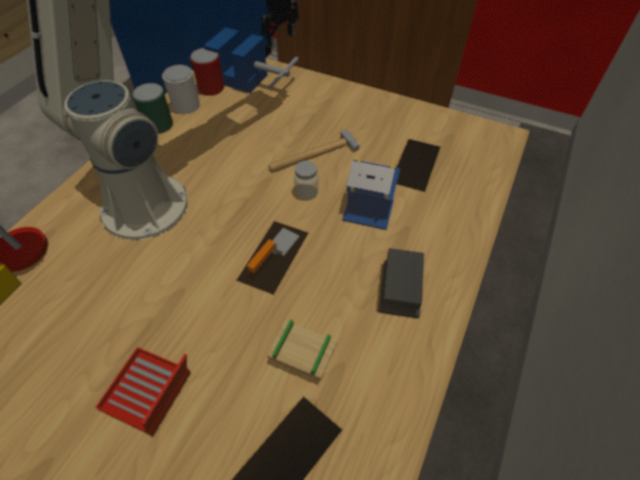

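The top view shows the near mat at (326,300) carrying the spatula (orange handle at (342,302), blade at (308,298)). The drip rack and plate are at (228,231), the drying rack at (408,226), the anvil at (312,175), the jar at (232,307), the hammer at (180,320) and the punch case at (490,330).
Mat candidates are (150,215), (475,207) and (326,300); the last is nearest the base and is the one I want. I see only one spatula. The only drip-rack lookalike is the blue object at (60,470), which holds no plate.

Run:
```python
from h import *
im=np.load('pics/t0.npz')['im']; hsv=cv2.cvtColor(im,cv2.COLOR_RGB2HSV)
def blobs(lo,hi,h,box,n):
    m=cv2.inRange(hsv,lo,hi); k=np.zeros_like(m); x0,y0,x1,y1=box; k[y0:y1,x0:x1]=m[y0:y1,x0:x1]
    cs,_=cv2.findContours(k,0,2)
    for c in sorted(cs,key=cv2.contourArea)[::-1][:n]:
        b=cv2.boxPoints(cv2.minAreaRect(c)); ctr=b.mean(0)
        P=plane('t0',np.r_[[ctr],b],h); e1=P[2]-P[1];e2=P[3]-P[2]; e=e1 if np.hypot(*e1[:2])>np.hypot(*e2[:2]) else e2
        print(n,'px',ctr.round(),'P',P[0].round(),'dep',dep('t0',[ctr])[0].round(),'sizes',np.linalg.norm(e1).round(),np.linalg.norm(e2).round(),'long yaw',np.degrees(np.arctan2(e[1],e[0])).round(1))
print('handle');blobs((5,150,120),(18,255,255),62,(280,270,370,330),1)
print('green');blobs((45,100,50),(85,255,255),70,(370,190,450,260),2)
print('blade');blobs((0,0,140),(180,60,255),6,(285,270,330,325),1)
print('plate');blobs((0,0,100),(180,50,255),138,(195,195,262,265),1)
print('blue');blobs((100,120,40),(125,255,255),20,(195,195,270,275),1)
print('mat');blobs((0,0,0),(180,255,60),3,(280,270,370,330),1)
c=r.get_calibration('wrist');T=np.array(c['world_from_camera']);print(c['K'][0],T.round(3).tolist())
i=cv2.resize(im[185:335,180:440],None,fx=3,fy=3,interpolation=2);cv2.imwrite('pics/c0.png',i[:,:,::-1])
```

```text
handle
1 px [343. 301.] P [426. -34.  62.] dep [426. -34.  62.] sizes 19.0 95.0 long yaw -94.8
green
2 px [409. 208.] P [ 680. -209.   70.] dep [ 679. -208.   74.] sizes 90.0 10.0 long yaw -86.3
2 px [410. 242.] P [ 588. -213.   70.] dep [ 588. -213.   70.] sizes 88.0 8.0 long yaw -88.8
blade
1 px [309. 298.] P [435.  57.   6.] dep [434.  57.  11.] sizes 51.0 84.0 long yaw -95.1
plate
1 px [226. 230.] P [597. 269. 138.] dep [596. 267. 143.] sizes 69.0 118.0 long yaw -170.7
blue
1 px [230. 238.] P [596. 281.  20.] dep [576. 256. 137.] sizes 138.0 126.0 long yaw -80.0
mat
1 px [326. 299.] P [433.  10.   3.] dep [430.  10.  60.] sizes 219.0 107.0 long yaw -87.3
[384.72560521   0.         319.26091271] [[0.229, 0.923, 0.31, 61.743], [0.973, -0.216, -0.075, 627.193], [-0.002, 0.319, -0.948, 373.783], [0.0, 0.0, 0.0, 1.0]]
```

View pics/c0.png

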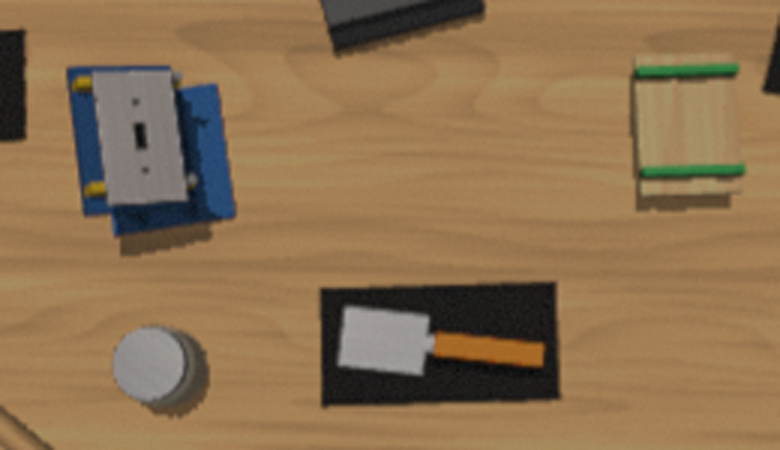

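The crop shows one spatula on the near mat: blade at (385,340), handle at (488,350). The plate sits on the drip rack with its slot at (140,135) and pins at (178,77) and (192,180), and the green rails are at (687,70) and (692,170). Next I move over the drip rack for a closer look.

Request:
{"name": "step_arm", "arguments": {
  "plan": "0 0 -20 100 -60 80 0;0 0 -69 454 -333 65 0;0 0 -69 454 -333 65 0;0 0 -69 454 -333 65 0;0 0 -69 454 -333 65 0;0 0 -69 454 -333 65 0;0 0 -69 454 -333 65 0;0 0 -69 454 -333 65 0"
}}

```text
clock: 0.9
eef_pos: [459.6, 377.0, 258.1]
tcp_rot: [-3.141, 0.0, 1.705]
contact_force: [-0.1, -0.2, -0.1]
opening: 0.999
grasp_force: 0.0
```

Request:
{"name": "step_arm", "arguments": {
  "plan": "0 0 0 125 -92 10 0;0 0 0 125 -92 10 0;0 0 0 125 -92 10 0;0 0 0 125 -92 10 0;0 0 0 125 -92 10 0;0 0 0 125 -92 10 0"
}}

```text
clock: 1.5
eef_pos: [582.3, 287.2, 267.6]
tcp_rot: [-3.14, -0.0, 1.711]
contact_force: [-0.5, -0.1, 0.1]
opening: 1.001
grasp_force: 0.0
```

Run:
```python
from h import *
save('wrist','w1');s=r.sense();print(s['eef_pos'],s['tcp_rot'],s['contact_force'])
```

```text
[582.05572193 287.53718657 267.75416972] [-3.14047705e+00 -1.73104814e-04  1.71178397e+00] [-0.01509156 -1.39394759  0.00152898]
```

View pics/w1.png

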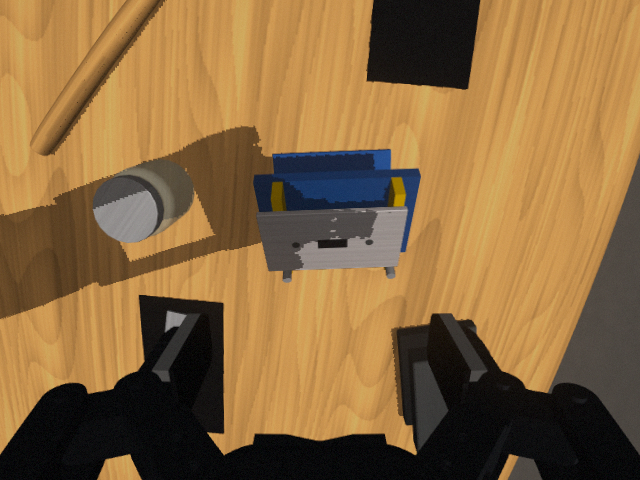

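The wrist view shows the plate with corners near (258,209), (408,207), (399,267) and (268,271). The yellow rail ends are at (278,196) and (398,192), the pins at (287,276) and (390,272), and the jar at (130,205).

Run:
```python
from h import *
z=np.load('pics/w1.npz');im=z['im'];hsv=cv2.cvtColor(im,cv2.COLOR_RGB2HSV)
m=cv2.inRange(hsv,(0,0,70),(180,45,255)); k=np.zeros_like(m);k[200:275,250:415]=m[200:275,250:415]
k=cv2.morphologyEx(k,cv2.MORPH_OPEN,np.ones((11,11)))
k=cv2.morphologyEx(k,cv2.MORPH_CLOSE,np.ones((15,15)))
ker=cv2.erode(k,np.ones((9,9)))
v,u=np.nonzero(ker);P=dep('w1',np.c_[u,v]);P=P[np.abs(P[:,2]-np.median(P[:,2]))<40]
A=np.c_[P[:,:2],np.ones(len(P))];c=np.linalg.lstsq(A,P[:,2],rcond=None)[0]
n=np.array([-c[0],-c[1],1]);n/=np.linalg.norm(n);print('tilt',np.degrees(np.arccos(n[2])),'uphill yaw',np.degrees(np.arctan2(c[1],c[0])),'rms',np.std(A@c-P[:,2]))
cs,_=cv2.findContours(k,0,1);cc=max(cs,key=cv2.contourArea)[:,0]
o,d,_=rays('w1',cc);t=((c[2]+o[:2]@c[:2]-o[2])/(d[:,2]-d[:,:2]@c[:2]));Q=o+d*t[:,None]
ex=np.array([*(c[:2]/np.hypot(*c[:2])),np.hypot(*c[:2])]);ex/=np.linalg.norm(ex);ey=np.cross(n,ex)
S=np.c_[Q@ex,Q@ey].astype(np.float32);rc=cv2.minAreaRect(S);print(rc[1:])
C=ex*rc[0][0]+ey*rc[0][1]+n*(n@Q[0]);print('top ctr',C,'underside',C-5*n,'n',n)
b=cv2.boxPoints(rc);print('corners rel',np.round(b-rc[0],1).tolist())
for nm,lo,hi,h in(('yel',(20,120,80),(35,255,255),172),):
    y=cv2.inRange(hsv,lo,hi);y[:150]=0;y[230:]=0
    cs,_=cv2.findContours(y,0,2)
    for q in sorted(cs,key=cv2.contourArea)[::-1][:2]:
        M=q[:,0].mean(0);print(nm,M,dep('w1',[M])[0].round(1))
        vv,uu=np.nonzero(cv2.drawContours(np.zeros_like(y),[q],-1,1,-1));
        PP=dep('w1',np.c_[uu,vv]);PP=PP[PP[:,2]>150];print(len(PP),PP.mean(0).round(1),PP.max(0).round(1),PP.min(0).round(1))
for px in((287,276),(390,272)):print('pin',dep('w1',[px])[0].round(1))
```

```text
tilt 29.997717034246485 uphill yaw 100.47418363190592 rms 0.5529165697621335
((114.25493621826172, 73.20555877685547), 89.49248504638672)
top ctr [593.61349016 270.77926647 141.26273117] underside [593.15904035 273.23743911 136.93250454] n [ 0.09088996 -0.49163453  0.86604533]
corners rel [[-37.1, -56.8], [36.1, -57.4], [37.1, 56.8], [-36.1, 57.4]]
yel [398.67857143 190.57142857] [635.5 321.4 155.2]
233 [635.8 318.1 157.5] [641.8 369.2 436.9] [569.7 308.7 150.1]
yel [275.83333333 194.77777778] [545.3 304.9 153.3]
217 [546.6 301.9 157.8] [569.7 369.2 436.9] [541.7 292.8 150.1]
pin [560.4 227.8 126.5]
pin [649.5 244.5 126.8]
```

Request:
{"name": "step_arm", "arguments": {
  "plan": "0 0 -13 -155 -312 -68 0;0 0 -13 -155 -312 -68 0;0 0 -13 -155 -312 -68 0;0 0 -13 -155 -312 -68 0;0 0 -13 -155 -312 -68 0;0 0 -13 -155 -312 -68 0;0 0 -13 -155 -312 -68 0;0 0 -13 -155 -312 -68 0"
}}

```text
clock: 2.35
eef_pos: [424.3, -27.3, 199.0]
tcp_rot: [-3.139, 0.001, 1.483]
contact_force: [-0.2, -0.4, -0.7]
opening: 1.003
grasp_force: 0.0
```

Run:
```python
from h import *
save('wrist','w2');s=r.sense();print(s['eef_pos'],s['tcp_rot'],s['contact_force'])
z=np.load('pics/w2.npz');im=z['im'];hsv=cv2.cvtColor(im,cv2.COLOR_RGB2HSV)
def rect(m,h):
    cs,_=cv2.findContours(m,0,1);c=max(cs,key=cv2.contourArea)[:,0]
    P=plane('w2',c,h);rc=cv2.minAreaRect(P[:,:2].astype(np.float32));b=cv2.boxPoints(rc);return cv2.minEnclosingCircle(c.astype(np.float32))[0],rc,b.round(1).tolist()
hm=cv2.inRange(hsv,(5,150,90),(18,255,255)); hm=cv2.morphologyEx(hm,cv2.MORPH_OPEN,np.ones((5,5)))
print('handle',rect(hm,62)); v,u=np.nonzero(cv2.erode(hm,np.ones((7,7))));print('hz',np.percentile(dep('w2',np.c_[u,v])[:,2],[5,50,95]))
D=z['d'];v,u=np.mgrid[0:480:1,0:640:1];P=dep('w2',np.c_[u.ravel(),v.ravel()]).reshape(480,640,3)
bm=((P[...,2]>3)&(P[...,2]<16)&(hsv[...,1]<60)&(hsv[...,2]>80)&(abs(P[...,0]-433)<50)&(abs(P[...,1]-55)<60)).astype(np.uint8)*255
bm=cv2.morphologyEx(bm,cv2.MORPH_OPEN,np.ones((5,5)))
print('blade',rect(bm,6),bm.sum()/255)
```

```text
[425.86314706 -26.35205702 199.60434914] [-3.14019263e+00  3.14682137e-04  1.48241510e+00] [-0.28707991 -0.30426429 -0.31750573]
handle ((163.5, 177.5), ((289.5098876953125, 15.108123779296875), (268.656494140625, 242.56756591796875), 81.85663604736328), [[150.39999389648438, -100.69999694824219], [390.5, -135.0], [428.6000061035156, 130.89999389648438], [188.5, 165.3000030517578]])
hz [-0.10812778  1.2578722  63.22753911]
blade ((322.5, 101.5), ((434.8517761230469, 62.690982818603516), (78.54617309570312, 54.72896194458008), 84.7946548461914), [[404.0, 26.100000381469727], [458.5, 21.100000381469727], [465.70001220703125, 99.30000305175781], [411.20001220703125, 104.30000305175781]]) 5348.0
```

View pics/w2.png

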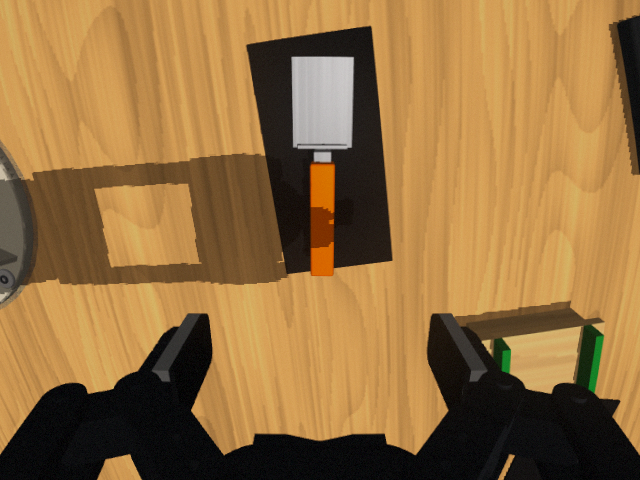

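The wrist view shows the spatula square to the tool: blade at (322,102), handle running from (322,163) to (322,275). The blade measures 78.5 x 54.7 mm, as given, so the grip point is at (427,-21). I descend and grasp.

Request:
{"name": "step_arm", "arguments": {
  "plan": "0 0 0 1 5 -50 0;0 0 0 1 5 -100 0;0 0 0 1 5 -135 0;0 0 0 1 5 -153 0;0 0 0 1 5 -153 0;0 0 0 1 5 -153 255;0 0 0 1 5 -153 255;0 0 0 1 5 -153 255",
  "force": 100
}}

```text
clock: 3.2
eef_pos: [430.6, -20.0, 48.4]
tcp_rot: [3.139, -0.0, 1.484]
contact_force: [-0.3, -1.0, 0.1]
opening: 0.516
grasp_force: 0.0
```

Request:
{"name": "step_arm", "arguments": {
  "plan": "0 0 0 0 0 0 255;0 0 0 0 0 0 255;0 0 0 0 0 0 255;0 0 0 0 0 0 255"
}}

```text
clock: 3.6
eef_pos: [429.4, -20.4, 47.2]
tcp_rot: [3.141, -0.0, 1.484]
contact_force: [0.0, 0.4, -0.7]
opening: -0.004
grasp_force: 0.0
```

Fingers shut fully with no grip force, so the grasp failed. I look before doing anything else.

Run:
```python
from h import *
save('wrist','w3');save('top','t3');s=r.sense();print(s)
a=np.load('pics/w3.npz')['im'];b=np.load('pics/t3.npz')['im']
b=cv2.resize(b[240:340,240:400],None,fx=4,fy=4)
o=np.hstack([cv2.resize(a,(400,300)),b[:300,:400]]) if 0 else a
cv2.imwrite('pics/w3.png',o[:,:,::-1])
```

```text
{'clock': 3.7, 'qpos': array([-5.09376901e-02,  2.95321631e-01,  2.16829442e+00,  2.83294457e-05,
        6.78008711e-01,  3.61013755e-02]), 'qvel': array([-0.00127941,  0.00162883,  0.00118756, -0.00020458, -0.00223287,
       -0.00055734]), 'joint_efforts': array([ 1.97997229e-03, -4.33372593e+01, -2.11475980e+01,  3.38318905e-04,
        1.23855858e-03,  3.46785664e-04]), 'eef_pos': array([429.32323751, -20.37915936,  47.13156556]), 'tcp_rot': array([-3.14155993e+00, -1.65983989e-05,  1.48373520e+00]), 'contact_force': array([-0.3290279 , -0.0371707 ,  0.88506767]), 'wrist_torque': array([ 0.01276411, -0.02578922, -0.01528752]), 'grasp_force': 0.0, 'opening': 0.0023348149026693947}
```

View pics/w3.png

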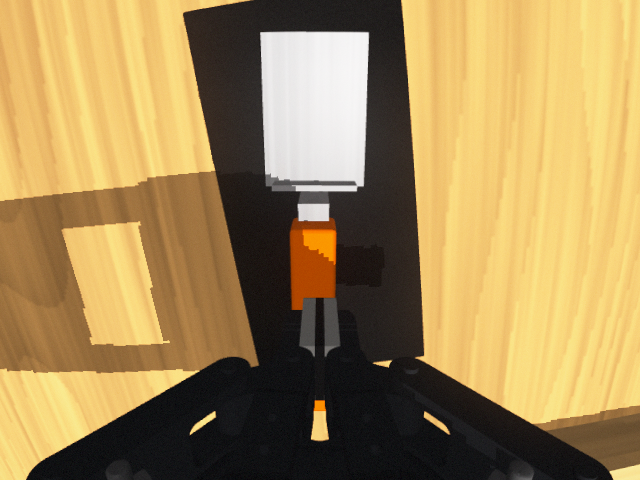

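The wrist view shows the fingers shut at (320,320), in front of the handle, which runs from (315,218) to (313,305) and is undisturbed. They appear to have closed above or beside it. I check the heights by depth.

Run:
```python
from h import *
for px in [(315,100),(315,225),(315,245),(300,270),(328,290),(310,305),(308,330),(330,330),(320,405),(308,300),(330,300),(300,340),(342,340),(230,350),(430,200)]:
    print(px,dep('w3',[px])[0].round(1),np.load('pics/w3.npz')['im'][px[1],px[0]])
im=np.load('pics/t3.npz')['im'];cv2.imwrite('pics/t3c.png',cv2.resize(im[250:350,250:400],None,fx=5,fy=5)[:,:,::-1])
hsv=cv2.cvtColor(im,cv2.COLOR_RGB2HSV);m=cv2.inRange(hsv,(5,150,60),(18,255,255));m[:270]=0;m[330:]=0;v,u=np.nonzero(m[:, :380]);print(u.min(),u.max(),v.min(),v.max())
c=r.get_calibration('wrist');print(np.array(c['world_from_camera']).round(3).tolist())
```

```text
(315, 100) [433.6  67.4   7.8] [243 242 241]
(315, 225) [429.4  14.6  56. ] [137  57  13]
(315, 245) [428.8   7.6  62.2] [250 152   0]
(300, 270) [421.3  -3.2  62.3] [177  71   0]
(328, 290) [432.6 -13.7  62.7] [178  71   0]
(310, 305) [425.7  -8.5  85. ] [85 81 78]
(308, 330) [425.3  -9.1 101.7] [79 77 74]
(330, 330) [432.8 -10.1 101.2] [81 77 79]
(320, 405) [423.5 -78.   62. ] [251 142   0]
(308, 300) [424.7  -9.1  79.6] [82 77 74]
(330, 300) [433.4  -9.8  79.7] [83 80 79]
(300, 340) [423.   -8.2 108.8] [78 76 75]
(342, 340) [436.7 -14.1 101.8] [20 19 20]
(230, 350) [363.4 -82.2   1.4] [154 113  65]
(430, 200) [495.1   7.2  -1. ] [244 202 114]Traceback (most recent call last):
  File "<stdin>", line 5, in <module>
    return umr_minimum(a, axis, None, out, keepdims, initial, where)
ValueError: zero-size array to reduction operation minimum which has no identity
```

Measured by depth, the fingertips are at z ≈ 78 and the handle top is at 62, so the fingers closed above the handle. Their real reach is about 45 mm less than the tool frame implies; the lateral position agrees. I reopen, go about 46 mm lower while watching the force, and grasp again.

Request:
{"name": "step_arm", "arguments": {
  "plan": "0 0 0 -2 0 0 0;0 0 0 -2 0 0 0;0 0 0 -2 0 0 0;0 0 0 -2 0 0 0;0 0 0 -2 0 0 0;0 0 0 -2 0 0 0;0 0 0 -2 0 -10 0;0 0 0 -2 0 -15 0"
}}

```text
clock: 4.5
eef_pos: [427.0, -20.3, 31.3]
tcp_rot: [-3.141, 0.0, 1.484]
contact_force: [0.4, 0.3, -0.3]
opening: 0.998
grasp_force: 0.0
```

Run:
```python
from h import *
save('wrist','w4');s=r.sense();print(s['eef_pos'],s['opening'],s['contact_force']);print(np.load('pics/w4.npz')['T'].round(3)[:3,3])
z=np.load('pics/w4.npz');v,u=np.mgrid[200:420,60:600];P=dep('w4',np.c_[u.ravel(),v.ravel()])
q=(np.abs(P[:,1]+20)<14)&(P[:,2]>25)&(np.abs(P[:,0]-427)>14)&(np.abs(P[:,0]-427)<60);print(q.sum(),P[q].min(0),np.percentile(P[q],2,axis=0),np.percentile(P[q][:,0],[0,25,50,75,100]))
```

```text
[426.46264099 -20.28323952  30.69919962] 0.9950993089532127 [-1.28163876  0.65096467 -0.59499762]
[432.906  61.908 199.853]
10374 [367.03360984 -33.99476912  69.6337399 ] [369.47831853 -31.00701562  73.52746109] [367.03360984 383.29967001 468.37369761 473.45860415 486.99625342]
```

Request:
{"name": "step_arm", "arguments": {
  "plan": "0 0 0 0 0 -14 0;0 0 0 0 0 -26 0;0 0 0 0 0 -26 0;0 0 0 0 0 -26 255;0 0 0 0 0 -26 255;0 0 0 0 0 -26 255;0 0 0 0 0 -26 255;0 0 0 0 0 -26 255",
  "force": 100
}}

```text
clock: 5.35
eef_pos: [427.5, -20.4, 6.5]
tcp_rot: [3.141, 0.0, 1.484]
contact_force: [-1.0, 1.4, 6.7]
opening: 0.216
grasp_force: 97.3
```

Request:
{"name": "step_arm", "arguments": {
  "plan": "0 0 0 0 0 0 255;0 0 0 0 0 0 255;0 0 0 0 0 0 255"
}}

```text
clock: 5.65
eef_pos: [427.6, -20.3, 6.6]
tcp_rot: [3.141, -0.0, 1.484]
contact_force: [-1.6, -0.6, 5.1]
opening: 0.217
grasp_force: 97.3
```

Request:
{"name": "step_arm", "arguments": {
  "plan": "0 0 0 0 0 20 255;0 0 0 0 0 60 255;0 0 0 0 0 100 255;0 0 0 0 0 140 255;0 0 0 0 0 140 255;0 0 0 0 0 140 255"
}}

```text
clock: 6.25
eef_pos: [427.7, -20.4, 146.7]
tcp_rot: [3.139, -0.0, 1.484]
contact_force: [-1.1, -0.6, -1.9]
opening: 0.217
grasp_force: 98.2
```

```bash
cat >> h.py <<'E'
from scipy.spatial.transform import Rotation as Ro
def pose():
    s=r.sense(); return np.array(s['eef_pos']),Ro.from_euler('xyz',s['tcp_rot']).as_matrix()
E
python3 - <<'E'
from h import *
p,R=pose();save('wrist','w5');s=r.sense();print(p,s['tcp_rot'],s['opening'],s['grasp_force'],s['contact_force'])
z=np.load('pics/w5.npz');im=z['im'];hsv=cv2.cvtColor(im,cv2.COLOR_RGB2HSV)
v,u=np.mgrid[0:480,0:640];P=dep('w5',np.c_[u.ravel(),v.ravel()]);L=((P-p)@R)  # tool frame
L=L.reshape(480,640,3)
m=((hsv[...,1]<60)&(hsv[...,2]>80)&(L[...,0]>35)&(L[...,0]<140)&(abs(L[...,1])<45)&(L[...,2]<60)&(z['d']>0)).astype(np.uint8)*255
m=cv2.morphologyEx(m,cv2.MORPH_OPEN,np.ones((7,7)))
e=cv2.erode(m,np.ones((9,9)))>0;Q=L[e];med=np.median(Q[:,2]);Q=Q[abs(Q[:,2]-med)<3];c,*_=np.linalg.lstsq(np.c_[Q[:,:2],np.ones(len(Q))],Q[:,2],rcond=None)
print('blade top plane tool frame z=',c,'med',med,len(Q))
cs,_=cv2.findContours(m,0,1);cc=max(cs,key=cv2.contourArea)[:,0];o,d,_=rays('w5',cc);o=(o-p)@R;d=d@R
t=(med-o[2])/d[:,2];S=o+d*t[:,None];rc=cv2.minAreaRect(S[:,:2].astype(np.float32));print(rc,cv2.boxPoints(rc).round(1).tolist())
v,u=np.nonzero(cv2.inRange(hsv,(5,150,90),(18,255,255)));H=L[v,u];H=H[(H[:,0]>8)&(H[:,0]<45)&(abs(H[:,1])<15)];print('handle',np.percentile(H,[2,50,98],axis=0).round(1))
E
```

```text
[427.70519414 -20.36107125 146.65573317] [-3.14116887e+00  2.90697040e-05  1.48394893e+00] 0.21503867151024905 98.16329956054688 [-0.51899596  0.16237853 -2.12510225]
blade top plane tool frame z= [0.00184189 0.00355632 1.28237303] med 1.425304100595534 16022
((80.19951629638672, -2.587686538696289), (54.235416412353516, 81.08920288085938), 89.71305084228516) [[39.5, -29.5], [120.5999984741211, -29.899999618530273], [120.9000015258789, 24.299999237060547], [39.79999923706055, 24.700000762939453]]
handle [[  8.8 -11.2 -55.8]
 [ 24.9  -2.  -54.5]
 [ 35.2   7.1 -42.1]]
```

```bash
cat >> h.py <<'E'
YAW=np.radians(100.5);th=np.radians(30)
s_=np.array([np.cos(YAW)*np.cos(th),np.sin(YAW)*np.cos(th),np.sin(th)]);n_=np.array([-np.cos(YAW)*np.sin(th),-np.sin(YAW)*np.sin(th),np.cos(th)])
Rt=np.c_[s_,np.cross(-n_,s_),-n_]; BL=np.array([81.8,-2.6,2.9]); PC=np.array([595.5,273.2,136.])
def tgt(a,b,R=Rt): return PC+a*s_+b*n_-R@BL
E
python3 - <<'E'
from h import *
p,R=pose();print('rot',np.degrees(Ro.from_matrix(Rt@R.T).as_rotvec()).round(2))
for a in(-100,-3):print(a,tgt(a,-9).round(1),(tgt(a,-9)-p).round(1))
z=np.load('pics/t0.npz');v,u=np.mgrid[145:210,275:350];P=dep('t0',np.c_[u.ravel(),v.ravel()]);P=P[(P[:,2]>30)&(P[:,2]<85)];print('anvil',np.percentile(P,[1,99],axis=0).round())
E
```

```text
rot [30.06  1.43 15.11]
-100 [626.2 121.9  39.8] [ 199.5  142.1 -105.8]
-3 [610.9 204.5  88.3] [184.2 224.7 -57.3]
anvil [[716. -20.  51.]
 [830. 132.  82.]]
```

Request:
{"name": "step_arm", "arguments": {
  "plan": "7 0 4 40 30 10 255;30 1.4 15.1 199 142 -20 255;30 1.4 15.1 199 142 -20 255;30 1.4 15.1 199 142 -20 255;30 1.4 15.1 199 142 -20 255;30 1.4 15.1 199 142 -20 255;30 1.4 15.1 199 142 -20 255;30 1.4 15.1 199 142 -20 255"
}}

```text
clock: 7.1
eef_pos: [624.6, 121.5, 124.5]
tcp_rot: [-3.139, -0.523, 1.752]
contact_force: [-0.4, -0.6, -1.6]
opening: 0.217
grasp_force: 98.6
```

Run:
```python
from h import *
p,R=pose();s=r.sense();print(p,s['opening'],s['contact_force'],s['qpos'].round(2));print('rot',np.degrees(Ro.from_matrix(Rt@R.T).as_rotvec()).round(2))
for a in(-100,-3):print(a,(tgt(a,-9)-p).round(1))
```

```text
[624.62686833 121.48815057 124.54952918] 0.21732646544607792 [-0.40045555 -0.57724602 -1.62817715] [-0.09  0.54  1.65  0.55  1.17 -0.55]
rot [ 0.07 -0.13  0.02]
-100 [  1.6   0.4 -84.7]
-3 [-13.7  83.  -36.2]
```

Request:
{"name": "step_arm", "arguments": {
  "plan": "0 0 0 1.5 0.5 -30 255;0 0 0 1.5 0.5 -60 255;0 0 0 1.5 0.5 -85 255;0 0 0 1.5 0.5 -85 255;0 0 0 1.5 0.5 -85 255"
}}

```text
clock: 7.6
eef_pos: [627.2, 121.9, 41.7]
tcp_rot: [-3.141, -0.523, 1.753]
contact_force: [-0.3, -0.4, -0.9]
opening: 0.215
grasp_force: 98.6
```

Run:
```python
from h import *
p,R=pose();save('wrist','w6');s=r.sense();print(p,s['contact_force']);print((tgt(-100,-9)-p).round(1),'rot',np.degrees(Ro.from_matrix(Rt@R.T).as_rotvec()).round(2))
```

```text
[627.20803948 121.92770551  41.69455189] [ 0.39455425 -0.00855458 -0.5975065 ]
[-1.  -0.1 -1.9] rot [ 0.04 -0.    0.07]
```

View pics/w6.png

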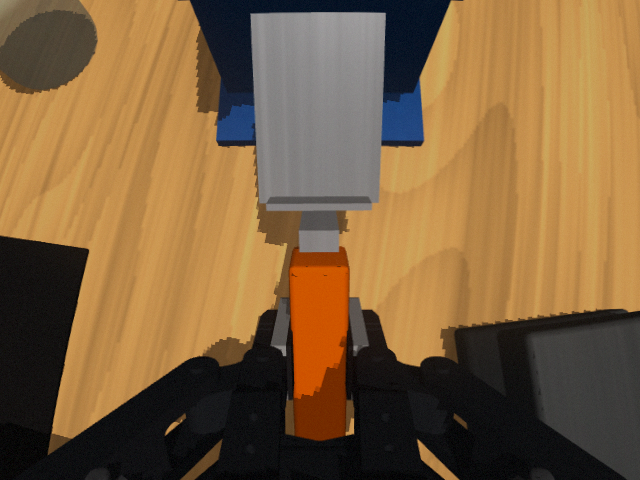

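The wrist view shows the blade at cols 250–385 (tip at row 12), centred on the rack foot at cols 217–423, with nothing touching. I begin inserting, force watched.

Request:
{"name": "step_arm", "arguments": {
  "plan": "0 0 0 -1 0 -2 255;0 0 0 -3.5 13 6 255;0 0 0 -6 26 13 255;0 0 0 -8 38 20 255;0 0 0 -8 38 20 255;0 0 0 -8 38 20 255"
}}

```text
clock: 8.25
eef_pos: [619.8, 160.8, 61.7]
tcp_rot: [3.14, -0.522, 1.756]
contact_force: [0.1, -0.3, -1.7]
opening: 0.218
grasp_force: 98.6
```

Run:
```python
from h import *
p,R=pose();save('scene','s7');s=r.sense();print(p,s['contact_force']);e=(p-tgt(-3,-9.5));print('s,n,lat',e@s_,e@n_,e@Rt[:,1],-e,'rot',np.degrees(Ro.from_matrix(Rt@R.T).as_rotvec()).round(2))
im=np.load('pics/s7.npz')['im'];cv2.imwrite('pics/s7.png',cv2.resize(im[130:260,290:430],None,fx=4,fy=4,interpolation=2)[:,:,::-1])
```

```text
[619.84467126 160.83906886  61.65433883] [-0.42873794  0.99224649 -1.84439594]
s,n,lat -51.89292007870726 -0.32728077093576063 0.8608641550461276 [-9.00639931 43.87027254 26.2298935 ] rot [ 0.06  0.11 -0.05]
```

View pics/s7.png

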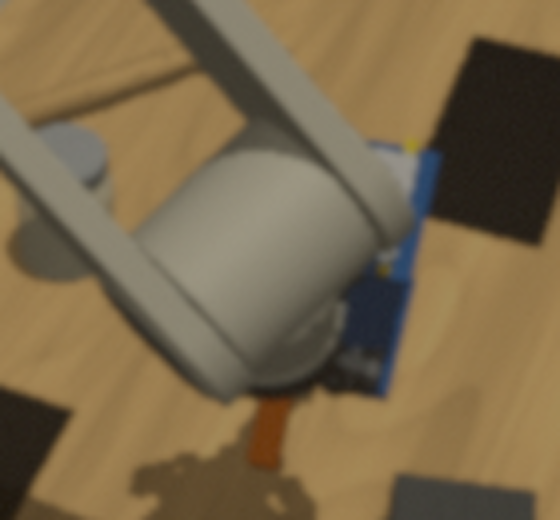

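The scene view is mostly blocked by the arm: the plate's corner at (405,160) is still in place and the handle is at (268,435). No contact force is reported, so I continue to full depth.

Request:
{"name": "step_arm", "arguments": {
  "plan": "0 0 0 -2.5 12 7 255;0 0 0 -5 24 14 255;0 0 0 -7 34 20 255;0 0 0 -9 44 26 255;0 0 0 -9 44 26 255;0 0 0 -9 44 26 255"
}}

```text
clock: 8.9
eef_pos: [610.8, 204.5, 87.3]
tcp_rot: [3.14, -0.522, 1.755]
contact_force: [0.5, -0.1, -1.3]
opening: 0.216
grasp_force: 98.6
```

Run:
```python
from h import *
p,R=pose();save('wrist','w8');s=r.sense();print(p,s['contact_force']);e=(p-tgt(-3,-9.5));print('s,n,lat',e@s_,e@n_,e@Rt[:,1],-e,'rot',np.degrees(Ro.from_matrix(Rt@R.T).as_rotvec()).round(2))
```

```text
[610.76481447 204.51487514  87.3402348 ] [-0.34145877 -1.19557297 -2.29289025]
s,n,lat -0.42599830214323725 -0.3822040119986947 -0.1076660820194349 [0.07345747 0.19446626 0.54399753] rot [ 0.06  0.08 -0.02]
```

View pics/w8.png

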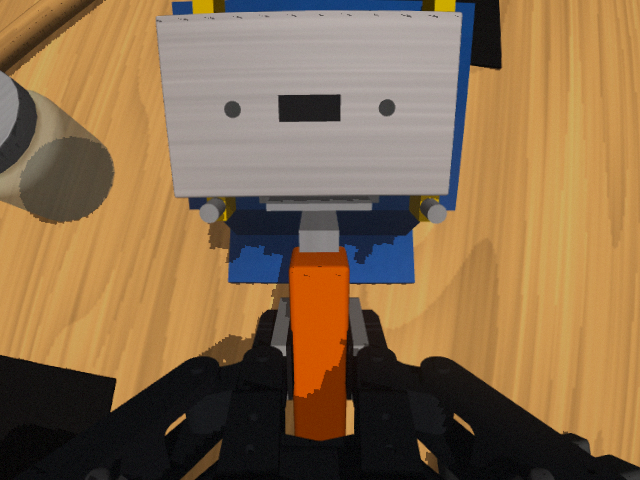

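The wrist view shows the blade fully under the plate. The stop (row 203, cols 270–370) sits just below the plate's low edge (row 196), between the pins at (211,211) and (433,211). I lift slowly along the slope's normal.

Request:
{"name": "step_arm", "arguments": {
  "plan": "0 0 0 0.4 -2 3.5 255;0 0 0 0.7 -3.7 6.5 255;0 0 0 0.9 -4.7 8.2 255;0 0 0 1.1 -5.8 10 255;0 0 0 1.4 -7.5 13 255;0 0 0 1.8 -9.8 17 255;0 0 0 2.3 -12.5 22 255;0 0 0 2.7 -15 26 255"
}}

```text
clock: 9.75
eef_pos: [613.7, 188.9, 113.7]
tcp_rot: [3.14, -0.523, 1.754]
contact_force: [-0.3, -0.2, -3.8]
opening: 0.214
grasp_force: 98.6
```

Request:
{"name": "step_arm", "arguments": {
  "plan": "0 0 0 0 0 10 255;0 0 0 0 0 25 255;0 0 0 0 0 40 255;0 0 0 0 0 55 255;0 0 0 0 0 65 255;0 0 0 0 0 70 255;0 0 0 0 0 70 255"
}}

```text
clock: 10.45
eef_pos: [613.9, 189.2, 184.1]
tcp_rot: [3.139, -0.522, 1.755]
contact_force: [-0.3, 0.6, -3.0]
opening: 0.221
grasp_force: 98.5
```

```bash
cat >> h.py <<'E'
def platem(fn,p,R,zr=(-12,6)):
    """plate rect in tool frame: plane fit and min-area rect"""
    z=np.load(f'pics/{fn}.npz');hsv=cv2.cvtColor(z['im'],cv2.COLOR_RGB2HSV)
    v,u=np.mgrid[0:480,0:640];L=((dep(fn,np.c_[u.ravel(),v.ravel()])-p)@R).reshape(480,640,3)
    m=((hsv[...,1]<60)&(L[...,0]>35)&(L[...,0]<150)&(abs(L[...,1])<75)&(L[...,2]>zr[0])&(L[...,2]<zr[1])&(z['d']>0)).astype(np.uint8)*255
    m=cv2.morphologyEx(cv2.morphologyEx(m,cv2.MORPH_CLOSE,np.ones((15,15))),cv2.MORPH_OPEN,np.ones((25,25)))
    e=cv2.erode(m,np.ones((9,9)))>0;Q=L[e];c,*_=np.linalg.lstsq(np.c_[Q[:,:2],np.ones(len(Q))],Q[:,2],rcond=None)
    cs,_=cv2.findContours(m,0,1);cc=max(cs,key=cv2.contourArea)[:,0];o,d,_=rays(fn,cc);o=(o-p)@R;d=d@R
    t=(c[2]+c[:2]@o[:2]-o[2])/(d[:,2]-d[:,:2]@c[:2]);S=o+d*t[:,None];rc=cv2.minAreaRect(S[:,:2].astype(np.float32))
    print('plane',c.round(4),'rect',np.round(rc[0],1),np.round(rc[1],1),round(rc[2],2),cv2.boxPoints(rc).round(1).tolist());return c,rc
E
python3 - <<'E'
from h import *
p,R=pose();save('wrist','w9');s=r.sense();print(p,s['tcp_rot'],s['contact_force'],s['opening'])
platem('w9',p,R)
E
```

```text
[613.90408919 189.23106961 184.07335958] [ 3.14052979 -0.52244807  1.75409997] [ 0.33837601  0.11533855 -2.24413321] 0.21619160570615623
plane [ 2.0100e-02 -1.0000e-03 -5.9291e+00] rect [80.3 -5.7] [114.2  78.5] 89.87 [[40.900001525878906, -62.70000076293945], [119.4000015258789, -62.900001525878906], [119.5999984741211, 51.29999923706055], [41.099998474121094, 51.5]]
```

```bash
cat >> h.py <<'E'
def slot(fn,p,R,zt=-4.3):
    z=np.load(f'pics/{fn}.npz');hsv=cv2.cvtColor(z['im'],cv2.COLOR_RGB2HSV);o,d,_=rays(fn,np.stack(np.meshgrid(np.arange(640),np.arange(480)),-1).reshape(-1,2))
    o=(o-p)@R;d=d@R;S=(o+d*((zt-o[2])/d[:,2])[:,None]).reshape(480,640,3)
    m=((hsv[...,2]<60)&(S[...,0]>60)&(S[...,0]<105)&(abs(S[...,1])<45)).astype(np.uint8)
    c=max(cv2.findContours(m,0,1)[0],key=cv2.contourArea);k=cv2.drawContours(np.zeros_like(m),[c],-1,1,-1)>0
    print('slot',S[k].mean(0).round(1),np.ptp(S[k],axis=0).round(1)); return S[k].mean(0)
E
python3 - <<'E'
from h import *
p,R=pose();slot('w9',p,R)
z=np.load('pics/w9.npz');im=z['im'];cv2.imwrite('pics/w9.png',im[:,:,::-1])
# profile along tool x at several columns: depth-height steps
for col in(200,320,420):
    v=np.arange(0,260);L=(dep('w9',np.c_[np.full(260,col),v])-p)@R
    print(col,[(int(a),*L[a][[0,2]].round(1)) for a in range(0,260,14)])
E
```

```text
slot [81.3 -5.2 -4.3] [ 9.6 23.6  0. ]
200 [(0, np.float64(206.5), np.float64(311.7)), (14, np.float64(194.3), np.float64(323.5)), (28, np.float64(114.9), np.float64(-4.9)), (42, np.float64(109.8), np.float64(-4.5)), (56, np.float64(104.8), np.float64(-3.1)), (70, np.float64(99.2), np.float64(-5.5)), (84, np.float64(93.9), np.float64(-4.6)), (98, np.float64(88.5), np.float64(-3.9)), (112, np.float64(82.9), np.float64(-5.1)), (126, np.float64(77.3), np.float64(-3.5)), (140, np.float64(71.7), np.float64(-5.5)), (154, np.float64(65.7), np.float64(-4.0)), (168, np.float64(59.7), np.float64(-3.4)), (182, np.float64(53.8), np.float64(-4.6)), (196, np.float64(47.6), np.float64(-4.6)), (210, np.float64(-11.9), np.float64(205.2)), (224, np.float64(-24.1), np.float64(196.7)), (238, np.float64(-36.6), np.float64(190.1)), (252, np.float64(-49.0), np.float64(183.6))]
320 [(0, np.float64(209.5), np.float64(332.9)), (14, np.float64(120.7), np.float64(1.6)), (28, np.float64(114.2), np.float64(-5.0)), (42, np.float64(109.2), np.float64(-4.4)), (56, np.float64(104.0), np.float64(-4.1)), (70, np.float6
[... 716 characters left out ...]
-3.8)), (42, np.float64(109.7), np.float64(-3.6)), (56, np.float64(104.3), np.float64(-4.9)), (70, np.float64(99.1), np.float64(-4.2)), (84, np.float64(93.6), np.float64(-5.9)), (98, np.float64(88.3), np.float64(-4.1)), (112, np.float64(82.8), np.float64(-4.7)), (126, np.float64(77.1), np.float64(-3.1)), (140, np.float64(71.4), np.float64(-3.4)), (154, np.float64(65.5), np.float64(-3.6)), (168, np.float64(59.8), np.float64(-5.0)), (182, np.float64(53.6), np.float64(-4.1)), (196, np.float64(0.8), np.float64(212.5)), (210, np.float64(-12.1), np.float64(205.7)), (224, np.float64(-24.7), np.float64(198.5)), (238, np.float64(-36.7), np.float64(190.1)), (252, np.float64(-48.9), np.float64(183.3))]
```

View pics/w9.png

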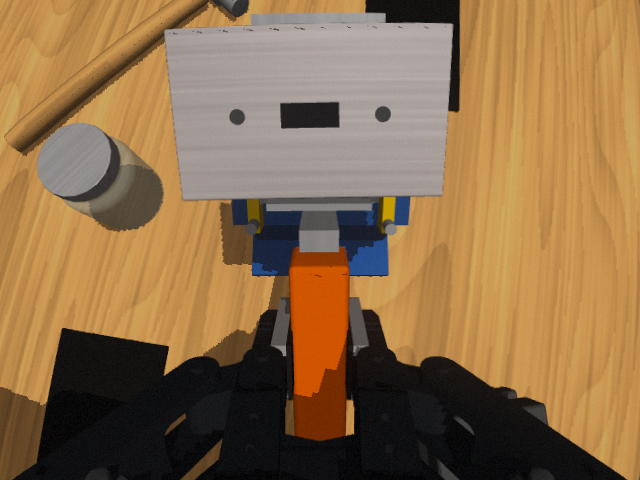

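The wrist view shows the plate seated on the blade against the stop (row 205), its slot at (310,115), and the empty rack below. I carry it, still tilted, towards a spot beside the drying rack to look at the rack on the way.

```bash
cat >> h.py <<'E'
def RR(yaw,tilt):
    y,t=np.radians([yaw,tilt]);s=np.array([np.cos(y)*np.cos(t),np.sin(y)*np.cos(t),np.sin(t)]);n=np.array([-np.cos(y)*np.sin(t),-np.sin(y)*np.sin(t),np.cos(t)]);return np.c_[s,np.cross(-n,s),-n]
E
python3 - <<'E'
from h import *
p,R=pose();print(np.degrees(Ro.from_matrix(RR(92.5,10)@R.T).as_rotvec()).round(2),r.sense()['clock'])
E
```

```text
[-19.83  -2.2   -7.9 ] 10.5
```

Request:
{"name": "step_arm", "arguments": {
  "plan": "0 0 0 -2 -5 2 255;0 0 0 -5 -14 4 255;0 0 0 -11 -28 6 255;0 0 0 -18 -46 8 255;0 0 0 -26 -64 10 255;0 0 0 -33 -83 12 255;0 0 0 -41 -103 14 255;0 0 0 -50 -124 16 255"
}}

```text
clock: 11.3
eef_pos: [562.7, 63.1, 199.4]
tcp_rot: [3.141, -0.522, 1.753]
contact_force: [-0.4, -0.6, -2.7]
opening: 0.219
grasp_force: 98.5
```

Request:
{"name": "step_arm", "arguments": {
  "plan": "-1.2 -0.1 -0.5 -8 -20 0 255;-2.5 -0.3 -1 -16 -41 0 255;-3.7 -0.4 -1.5 -24 -61 0 255;-5 -0.5 -2 -32 -82 0 255;-6.2 -0.7 -2.5 -40 -102 0 255;-7.5 -0.8 -3 -48 -123 0 255;-8.7 -0.9 -3.5 -57 -144 0 255;-10 -1.1 -4 -66 -166 0 255"
}}

```text
clock: 12.1
eef_pos: [496.8, -102.4, 199.1]
tcp_rot: [-3.135, -0.345, 1.68]
contact_force: [0.7, 0.2, -3.0]
opening: 0.217
grasp_force: 98.5
```

Request:
{"name": "step_arm", "arguments": {
  "plan": "-1.2 -0.1 -0.5 -9 -22 0 255;-2.5 -0.3 -1 -17 -43 0 255;-3.7 -0.4 -1.5 -26 -64 0 255;-5 -0.5 -2 -34 -85 0 255;-6.2 -0.7 -2.5 -41 -104 0 255;-7.5 -0.8 -3 -47 -120 0 255;-8.7 -0.9 -3.5 -52 -132 0 255;-9.9 -1.1 -3.9 -54 -138 0 255"
}}

```text
clock: 12.9
eef_pos: [443.2, -239.9, 199.1]
tcp_rot: [-3.141, -0.172, 1.613]
contact_force: [-0.1, -0.0, -2.9]
opening: 0.219
grasp_force: 98.4
```

Request:
{"name": "step_arm", "arguments": {
  "plan": "0 0 0 0 0 0 255;0 0 0 0 0 0 255"
}}

```text
clock: 13.1
eef_pos: [443.7, -238.3, 199.2]
tcp_rot: [-3.142, -0.174, 1.615]
contact_force: [-0.4, 0.8, -2.8]
opening: 0.222
grasp_force: 98.4
```

Run:
```python
from h import *
p,R=pose();save('wrist','w10');s=r.sense();print(p,s['tcp_rot'],s['contact_force'],s['opening'])
slot('w10',p,R)
z=np.load('pics/w10.npz');hsv=cv2.cvtColor(z['im'],cv2.COLOR_RGB2HSV)
m=cv2.morphologyEx(cv2.inRange(hsv,(45,100,40),(85,255,255)),cv2.MORPH_OPEN,np.ones((3,3)))
v,u=np.nonzero(m);P=dep('w10',np.c_[u,v]);ok=(P[:,2]>67)&(P[:,2]<74)
k=np.zeros_like(m);k[v[ok],u[ok]]=255;k=cv2.morphologyEx(k,cv2.MORPH_CLOSE,np.ones((5,5)))
C=[]
for c in sorted(cv2.findContours(k,0,1)[0],key=cv2.contourArea)[::-1][:2]:
    rc=cv2.minAreaRect(plane('w10',c[:,0],70)[:,:2].astype(np.float32));C.append(rc[0]);print('rail',c[:,0].mean(0),np.round(rc[0],1),np.round(rc[1],1),round(rc[2],2))
a,b=sorted(map(np.array,C),key=lambda q:q[0]);print('mid',(a+b)/2,'sep',np.linalg.norm(b-a),'yaw x',np.degrees(np.arctan2((b-a)[1],(b-a)[0]))+90,'z',np.percentile(P[:,2],[50,90,95]))
```

```text
[ 443.68429501 -238.30459264  199.18604938] [-3.14143098 -0.17394966  1.61484441] [ 1.12932945  0.23687013 -2.99549008] 0.21517671266775412
slot [81.2 -5.2 -4.3] [ 9.6 23.5  0. ]
rail [495.71489362 223.26382979] [ 586.7 -214.3] [ 9.5 91.5] 2.75
rail [598.47368421 222.67105263] [ 678.3 -209.7] [10.2 90.9] 2.34
mid [ 632.50054932 -212.00913239] sep 91.81366958862952 yaw x 92.87179947775418 z [70.27050671 71.23873392 71.49146459]
```

Rails measure 91 mm long and 92 mm apart at z 70, as given, so the seat is at (632.5,-212,70) with yaw 92.7°. The plate hasn't moved on the blade. I work out the approach.

```bash
cat >> h.py <<'E'
SEAT=np.array([632.5,-212,70.]);PL=np.array([81.2,-5.3,1.0]);RD=RR(92.6,1)
E
python3 - <<'E'
from h import *
p,R=pose()
print('rot',np.degrees(Ro.from_matrix(RD@R.T).as_rotvec()).round(2))
t=SEAT-RD@PL;print('TCP at seat',t.round(1),'delta',(t-p).round(1))
E
```

```text
rot [-8.96 -0.41  0.08]
TCP at seat [ 641.5 -292.9   69.6] delta [ 197.7  -54.6 -129.6]
```

Request:
{"name": "step_arm", "arguments": {
  "plan": "0 0 0 5 -1 0 255;0 0 0 14 -4 0 255;0 0 0 27 -7 0 255;0 0 0 44 -12 0 255;0 0 0 62 -17 0 255;0 0 0 80 -22 0 255;0 0 0 98 -27 0 255;0 0 0 116 -32 0 255"
}}

```text
clock: 13.95
eef_pos: [561.4, -271.1, 198.7]
tcp_rot: [-3.141, -0.174, 1.614]
contact_force: [0.5, -0.1, -2.1]
opening: 0.214
grasp_force: 98.5
```

Request:
{"name": "step_arm", "arguments": {
  "plan": "0 0 0 18 -5 0 255;-1 0 0 34 -10 0 255;-2 -0.1 0 50 -14 0 255;-3 -0.1 0 63 -18 0 255;-4.3 -0.2 0 72 -20 -3 255;-6 -0.3 0 78 -22 -9 255;-7.5 -0.4 0 81 -22 -18 255;-9 -0.4 0 82 -23 -28 255"
}}

```text
clock: 14.75
eef_pos: [641.7, -293.5, 170.5]
tcp_rot: [-3.141, -0.014, 1.615]
contact_force: [0.6, 0.3, -2.2]
opening: 0.218
grasp_force: 98.5
```

Request:
{"name": "step_arm", "arguments": {
  "plan": "0 0 0 0 0 -12 255;0 0 0 0 0 -26 255;0 0 0 0 0 -40 255;0 0 0 0 0 -52 255;0 0 0 0 0 -62 255;0 0 0 0 0 -67 255;0 0 0 0 0 -67 255;0 0 0 0 0 -67 255"
}}

```text
clock: 15.55
eef_pos: [641.8, -294.0, 104.5]
tcp_rot: [3.141, -0.016, 1.614]
contact_force: [0.2, 0.0, -2.7]
opening: 0.214
grasp_force: 98.4
```

Run:
```python
from h import *
p,R=pose();save('wrist','w11');s=r.sense();print(p,s['tcp_rot'],s['contact_force'],s['opening'])
platem('w11',p,R);q=slot('w11',p,R);q[2]=1
c=SEAT-p-R@q;print('delta to seat',c.round(1),'rot',np.degrees(Ro.from_matrix(RD@R.T).as_rotvec()).round(2))
```

```text
[ 641.83491216 -294.04288333  104.4838304 ] [ 3.14077223 -0.01576741  1.61407747] [-0.36643127 -0.33044945 -2.72861588] 0.2175461598744175
plane [ 1.2000e-02 -1.3000e-03 -6.2796e+00] rect [82. -5.] [114.   75.3] 89.26 [[43.599998474121094, -61.599998474121094], [118.9000015258789, -62.5], [120.4000015258789, 51.5], [45.099998474121094, 52.400001525878906]]
slot [81.2 -5.5 -4.3] [ 9.6 23.   0. ]
delta to seat [ -0.3   1.1 -34.8] rot [0.08 0.03 0.12]
```

Request:
{"name": "step_arm", "arguments": {
  "plan": "0 0 0 0 0.5 -10 255;0 0 0 -0.3 1 -19 255;0 0 0 -0.3 1 -26 255;0 0 0 -0.3 1 -29 255;0 0 0 -0.3 1 -31 255;0 0 0 -0.3 1 -32.5 255;0 0 0 -0.3 1 -34 255;0 0 0 -0.3 1 -35.5 255"
}}

```text
clock: 16.4
eef_pos: [641.5, -293.0, 68.9]
tcp_rot: [3.141, -0.016, 1.614]
contact_force: [0.3, -0.5, -1.7]
opening: 0.213
grasp_force: 98.7
```

Request:
{"name": "step_arm", "arguments": {
  "plan": "0 0 0 0 0 -1.5 255;0 0 0 0 0 -3 255;0 0 0 0 0 -5 255;0 0 0 0 0 -7 255;0 0 0 0 0 -9 255;0 0 0 0 0 -9 255;0 0 0 0 0 -9 255"
}}

```text
clock: 17.1
eef_pos: [641.2, -292.8, 59.5]
tcp_rot: [-3.141, -0.016, 1.614]
contact_force: [0.3, 0.4, -1.5]
opening: 0.214
grasp_force: 98.6
```

Run:
```python
from h import *
p,R=pose();save('wrist','w12');s=r.sense();print(p,s['tcp_rot'],s['contact_force'],s['opening'])
cc,rc=platem('w12',p,R,(-22,-5));q=slot('w12',p,R,cc[2]+cc[0]*81);print('plate top ctr',p+R@q)
im=np.load('pics/w12.npz')['im'];cv2.imwrite('pics/w12.png',im[:,:,::-1])
```

```text
[ 641.1617047  -292.81713818   59.51198835] [-3.14140022 -0.01627757  1.61418283] [ 0.45019633 -0.28601309 -2.25688939] 0.21156638585874837
plane [ 1.47000e-02 -1.50000e-03 -1.66439e+01] rect [78.6 -4.8] [113.8  74.5] 89.23 [[40.599998474121094, -61.20000076293945], [115.0999984741211, -62.20000076293945], [116.69999694824219, 51.599998474121094], [42.099998474121094, 52.599998474121094]]
slot [ 81.3  -9.2 -15.5] [ 9.3 15.5  0. ]
plate top ctr [ 628.43842354 -212.28666989   76.29136003]
```

View pics/w12.png

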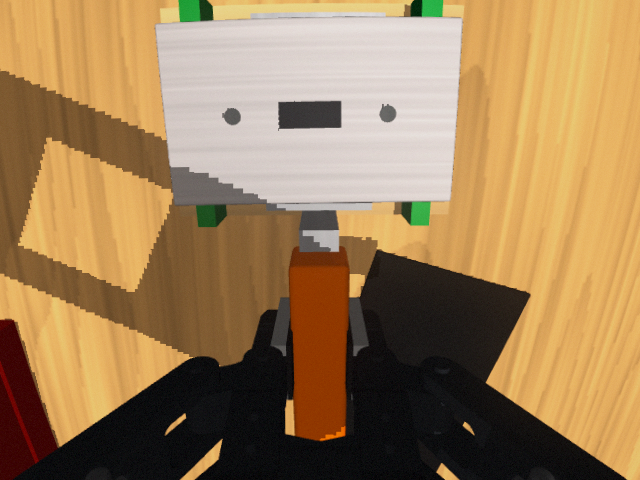

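The wrist view shows the plate on both green rails (rail ends at (210,215) and (417,213), slot at (310,115)), centred, with the blade free below it. I draw the blade out.

Request:
{"name": "step_arm", "arguments": {
  "plan": "0 0 0 0.2 -5 0 255;0 0 0 0.7 -17 0 255;0 0 0 1.5 -34 0 255;0 0 0 2.2 -52 0 255;0 0 0 3 -70 0 255;0 0 0 4 -88 0 255;0 0 0 4.5 -105 0 255;0 0 0 5 -120 0 255"
}}

```text
clock: 17.95
eef_pos: [646.0, -414.7, 59.5]
tcp_rot: [-3.141, -0.016, 1.613]
contact_force: [1.2, -0.3, -1.9]
opening: 0.217
grasp_force: 98.6
```

Request:
{"name": "step_arm", "arguments": {
  "plan": "0 0 0 0 0 20 255;0 0 0 0 0 60 255;0 0 0 0 0 110 255;0 0 0 0 0 140 255;0 0 0 0 0 140 255;0 0 0 0 0 140 255"
}}

```text
clock: 18.55
eef_pos: [646.4, -413.4, 200.2]
tcp_rot: [3.141, -0.016, 1.614]
contact_force: [-0.2, -0.5, -2.9]
opening: 0.213
grasp_force: 98.8
```

Run:
```python
from h import *
p,R=pose();save('wrist','w13');s=r.sense();print(p,s['tcp_rot'],s['contact_force'],s['opening'],s['clock'])
z=np.load('pics/w13.npz');hsv=cv2.cvtColor(z['im'],cv2.COLOR_RGB2HSV)
v,u=np.mgrid[0:480,0:640];W=dep('w13',np.c_[u.ravel(),v.ravel()]).reshape(480,640,3)
m=((hsv[...,1]<60)&(abs(W[...,0]-632)<80)&(abs(W[...,1]+212)<70)&(abs(W[...,2]-75)<5)).astype(np.uint8)*255
m=cv2.morphologyEx(m,cv2.MORPH_CLOSE,np.ones((9,9)));c=max(cv2.findContours(m,0,1)[0],key=cv2.contourArea)[:,0]
rc=cv2.minAreaRect(plane('w13',c,75)[:,:2].astype(np.float32));print('plate',rc,'seat',SEAT, 'vrange',c.min(0),c.max(0),np.median(W[m>0],axis=0))
# blade in tool now
L=(W-p)@R
m=((hsv[...,1]<60)&(hsv[...,2]>80)&(L[...,0]>35)&(L[...,0]<140)&(abs(L[...,1])<45)&(abs(L[...,2]-2)<8)).astype(np.uint8)*255
Q=L[cv2.erode(m,np.ones((11,11)))>0];print('blade plane',np.linalg.lstsq(np.c_[Q[:,:2],np.ones(len(Q))],Q[:,2],rcond=None)[0].round(4))
```

```text
[ 646.39537297 -413.36152399  200.2253114 ] [-3.14030019 -0.01707545  1.61408643] [-1.35996303  0.63281349 -2.36020771] 0.2163778066959062 18.6Traceback (most recent call last):
  File "<stdin>", line 6, in <module>
ValueError: max() iterable argument is empty
```

Run:
```python
from h import *
p,R=pose();z=np.load('pics/w13.npz');hsv=cv2.cvtColor(z['im'],cv2.COLOR_RGB2HSV)
v,u=np.mgrid[0:480,0:640];L=((dep('w13',np.c_[u.ravel(),v.ravel()])-p)@R).reshape(480,640,3)
m=((hsv[...,1]<60)&(hsv[...,2]>80)&(L[...,0]>50)&(L[...,0]<140)&(abs(L[...,1])<45)&(abs(L[...,2]-2)<8)).astype(np.uint8)*255
Q=L[cv2.erode(m,np.ones((11,11)))>0];c=np.linalg.lstsq(np.c_[Q[:,:2],np.ones(len(Q))],Q[:,2],rcond=None)[0];print('blade plane',c.round(4),len(Q))
T=RR(85,np.degrees(c[0]));print('rot',np.degrees(Ro.from_matrix(T@R.T).as_rotvec()).round(2),(np.array([427.5,-20.4,46.6])-p).round(1))
```

```text
blade plane [0.0006 0.0014 0.4312] 11929
rot [-0.95 -0.05 -7.48] [-218.2  392.4 -152. ]
```

Request:
{"name": "step_arm", "arguments": {
  "plan": "-0.9 0 -7.5 -18 33 0 255;-0.9 0 -7.5 -40 72 0 255;-0.9 0 -7.5 -62 111 0 255;-0.9 0 -7.5 -84 150 0 255;-0.9 0 -7.5 -106 190 0 255;-0.9 0 -7.5 -128 230 0 255;-0.9 0 -7.5 -150 270 0 255;-0.9 0 -7.5 -172 310 0 255"
}}

```text
clock: 19.4
eef_pos: [471.9, -101.3, 197.8]
tcp_rot: [-3.138, -0.001, 1.483]
contact_force: [0.5, 0.5, -2.1]
opening: 0.215
grasp_force: 98.7
```

Request:
{"name": "step_arm", "arguments": {
  "plan": "0 0 0 -20 36 -20 255;0 0 0 -35 62 -50 255;0 0 0 -44 80 -90 255;0 0 0 -46 83 -130 255;0 0 0 -46 83 -160 255;0 0 0 -46 83 -175 255;0 0 0 -46 83 -175 255;0 0 0 -46 83 -175 255"
}}

```text
clock: 20.2
eef_pos: [427.3, -19.8, 24.0]
tcp_rot: [-3.139, -0.0, 1.483]
contact_force: [1.0, -0.6, -1.2]
opening: 0.221
grasp_force: 98.5
```

Run:
```python
from h import *
p,R=pose();save('wrist','w14');s=r.sense();print(p,s['tcp_rot'],s['contact_force'],s['opening'],s['clock'])
z=np.load('pics/w14.npz');hsv=cv2.cvtColor(z['im'],cv2.COLOR_RGB2HSV)
v,u=np.mgrid[0:480,0:640];W=dep('w14',np.c_[u.ravel(),v.ravel()]).reshape(480,640,3)
m=((hsv[...,1]<60)&(hsv[...,2]>80)&(abs(W[...,1]-62)<60)&(abs(W[...,0]-435)<45)&(abs(W[...,2]-25)<15)).astype(np.uint8)*255
m=cv2.morphologyEx(m,cv2.MORPH_OPEN,np.ones((7,7)));c=max(cv2.findContours(m,0,1)[0],key=cv2.contourArea)[:,0];Q=W[cv2.erode(m,np.ones((11,11)))>0]
h=np.median(Q[:,2]);print('blade',cv2.minAreaRect(plane('w14',c,h)[:,:2].astype(np.float32)),h,np.linalg.lstsq(np.c_[Q[:,:2],np.ones(len(Q))],Q[:,2],rcond=None)[0].round(4))
```

```text
[427.30059806 -19.807966    24.03039521] [-3.14119669e+00 -5.17353041e-04  1.48317170e+00] [-0.08368393  0.71806083 -1.2495726 ] 0.21901177259035393 20.25
blade ((433.46478271484375, 59.99207305908203), (81.57545471191406, 54.258941650390625), 85.3661117553711) 24.439955560576777 [ 6.50000e-03 -2.21000e-02  2.32708e+01]
```

Request:
{"name": "step_arm", "arguments": {
  "plan": "0 0 0 0 0 -8 255;0 0 0 0 0 -13 255;0 0 0 0 0 -16 255;0 0 0 0 0 -17.5 255;0 0 0 0 0 -18.5 255;0 0 0 0 0 -18.5 255"
}}

```text
clock: 20.85
eef_pos: [428.2, -20.0, 6.5]
tcp_rot: [3.141, -0.0, 1.483]
contact_force: [-2.8, -1.5, 9.4]
opening: 0.214
grasp_force: 100.4
```

Request:
{"name": "step_arm", "arguments": {
  "plan": "0 0 0 0 0 0.4 255;0 0 0 0 0 0.4 0;0 0 0 0 0 0.4 0;0 0 0 0 0 0.4 0;0 0 0 0 0 0.4 0;0 0 0 0 0 0.4 0;0 0 0 0 0 0.4 0;0 0 0 0 0 0.4 0"
}}

```text
clock: 21.65
eef_pos: [428.3, -19.8, 6.5]
tcp_rot: [3.141, -0.001, 1.483]
contact_force: [-0.6, -0.5, 0.5]
opening: 0.998
grasp_force: 0.0
```

Request:
{"name": "step_arm", "arguments": {
  "plan": "0 0 0 0 0 15 0;0 0 0 0 0 40 0;0 0 0 0 0 80 0;0 0 0 0 0 125 0;0 0 0 0 0 170 0;0 0 0 -40 0 200 0;0 0 0 -80 0 220 0;0 0 0 -100 0 220 0"
}}

```text
clock: 22.45
eef_pos: [326.9, -19.8, 228.5]
tcp_rot: [3.138, -0.001, 1.483]
contact_force: [-0.4, 0.2, -0.3]
opening: 1.002
grasp_force: 0.0
```

Run:
```python
from h import *
p,R=pose();save('wrist','w15');save('top','t15');s=r.sense();print(p,s['contact_force'],s['opening'],s['clock'])
im=np.load('pics/t15.npz')['im'];hsv=cv2.cvtColor(im,cv2.COLOR_RGB2HSV)
def rect(fn,m,h):
    c=max(cv2.findContours(m,0,1)[0],key=cv2.contourArea)[:,0];rc=cv2.minAreaRect(plane(fn,c,h)[:,:2].astype(np.float32));return np.round(rc[0],1),np.round(rc[1],1),round(rc[2],2)
m=cv2.inRange(hsv,(0,0,90),(180,60,255));k=np.zeros_like(m);k[190:265,375:445]=m[190:265,375:445];print('plate top',rect('t15',k,75))
i=im[185:335,180:440];a=cv2.resize(i,(780,450),interpolation=2);cv2.imwrite('pics/t15c.png',a[:,:,::-1])
z=np.load('pics/w15.npz');hsv=cv2.cvtColor(z['im'],cv2.COLOR_RGB2HSV);v,u=np.mgrid[0:480,0:640];W=dep('w15',np.c_[u.ravel(),v.ravel()]).reshape(480,640,3)
m=((hsv[...,1]<60)&(hsv[...,2]>80)&(abs(W[...,1]-62)<60)&(abs(W[...,0]-435)<45)&(abs(W[...,2]-7)<6)).astype(np.uint8)*255
m=cv2.morphologyEx(m,cv2.MORPH_OPEN,np.ones((5,5)));print('blade',rect('w15',m,6),np.median(W[m>0][:,2]))
```

```text
[326.88665005 -19.82662737 228.54218123] [-0.03219938  0.8201932  -0.36938435] 0.9974246111704413 22.55
plate top (array([ 634.9, -212.2]), array([115.7,  72.1]), 3.21)
blade (array([428.5,  63.6]), array([74. , 55.5]), 85.9) 4.729563019463882
```

View pics/t15c.png

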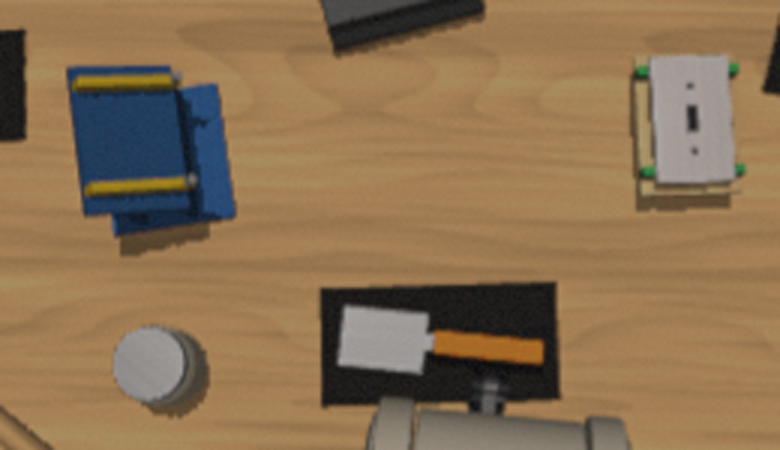

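The top crop shows the plate lying square across both green rails (slot at (692,118)), within about 1 mm of the seat in the top view. The spatula lies flat on the near mat and the drip rack is empty. The jar and the visible parts of the anvil and hammer are where they were, and the gripper is clear of everything. I hand in.

```bash
python3 -c "
from rig import r
print(r.sign_off())"
```

```text
the job is handed in; nothing more can be done
None
```

I handed the job in at about 22.6 s of the 66 s: the plate sits centred and square on the green rails (about 1 mm and 0.5° off by camera), the spatula lies flat on the black mat, and I moved nothing else; no verdict came back.

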